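Add a slotted mass to the load stand

ROBOT

A 7-joint arm with a two-finger parallel gripper is mounted at the origin on a cart in front of the work surface, level with it; the furniture and walls round the work are solid. World frame = base frame: x ahead of the robot, y to its left, z up, the work surface at z = 0. Lengths are in m, angles in rad, forces in N, time in s.
With the tool pointing down it reaches from about 0.425 to 0.975 m from the base axis. Payload 16.7 kg.
Tool frame: the origin (TCP) lies at the very end of the fingers, on their centre line; the grasp point (between the pads) lies 19 mm behind it (manip.grip_depth is the distance from the TCP to the grasp point, in m); x points along the fingers, z is the direction in which the jaws open and shut, and the axes are right-handed (so a half turn about x gives the same grasp; the last joint's range is limited). The gripper opens to 85 mm and grips with 20 to 120 N. Pads are 22 mm wide; open, the fingers measure 114 mm over their backs; the gripper's body (76 mm by 85 mm) begins 54 mm behind the grasp point. The pads swing forward as they close: fully open they stand 13 mm farther back than shut.
Start: joints at [-1.323, 0.426, 0.074, 1.606, -0.034, 1.111, -0.067], TCP at [0.261, 0.623, 0.231] pointing down, gripper open.
Joint ranges: [-2.85, 2.85], [-0.5, 2.14], [-1.23, 1.37], [0.21, 2.46], [-1.02, 4.16], [0.16, 2.05], [-2.73, 2.73]. Speed limits (rad/s): [1.89, 1.89, 2.39, 2.39, 3.01, 3.01, 3.01].

INTERFACE

Orientations are given as a rotation vector (axis times angle).
In Python, from station import manip gives the robot as it stands. The module is installed in compiled form; this text tells all that it offers.
- The arm moves only by the tool move_arm, never from a script. Its argument "motion" is a list of rows, each an object with "offset": the shift along the tool's x, y, z in cm, a list of three; "twist": the turn about the tool's x in degrees; "gripper": the opening, from 0 (shut) to 1 (fully open). In form: [{"offset": [dx, dy, dz], "twist": twist, "gripper": gripper}, ...]. A call has 1 to 8 rows; each row is the pose to reach, as a shift and turn from the pose commanded when the call began, along the tool's axes at that moment; what a row does not reach only later rows make up. A row lasts 1/8 s, in which the tool goes at most 62.5 mm and 10.7 degrees, less where a joint would pass 70% of its speed; a pose out of reach is approached as far as the arm can. A call with a gripper value outside its range is refused whole. The fingers move at their own pace and stop on an object; "grip_force" is the grip in N (left out, the last holds). Time passes only in rows, so rows that repeat a pose let the fingers close. It gives the time, the measured TCP pose, the force and the opening at its end, in the units of the state.
- manip.read_state(): the state, without advancing time (a new reading comes with each control period).
- manip.capture(name): name is "scene" or "top" or "wrist"; returns a dict with "frame" (420x560x3 uint8, blue, green, red), "z_map" (420x560 float32, m along the optical axis (not along the pixel's ray), 0 where there is no reading), "mtx" (3x3 intrinsics, pixels), "origin" and "rotation" of the camera in the world; the wrist camera has in their place "T_tool_cam" (4x4, takes a point from camera to tool coordinates, whose origin is the TCP and whose axes are the tool frame's). Camera axes: x right, y up, looking along -z (the intrinsics and any distortion apply to the point x, -y, -z); pixel columns grow to the right and rows downward; lengths in m; the calibration is good to about 2 mm. The wrist camera is an equidistant fisheye: a pixel r from the principal point sees the ray r / f radians off the axis. A picture is of the moment at which its call begins: read the wrist's pose just before it.
- manip.job_done(): hands the job in, once; it reports no verdict.
The state is a dict: "time": time; "qpos": joint angles; "qd": joint speeds; "effort": joint torques, N m; "ee_pos": TCP position; "ee_rot": TCP orientation; "ft_force": force on the tool from outside, world axes, zero at the start; "ft_torque": the same for the moment, N m; "finger_gap": finger opening in m.
Only numpy, scipy, OpenCV 4.12 (cv2) and the standard library are available. Lean on these libraries where they do the work, as an engineer would, in place of code of your own. Each camera call takes 0.05 s, during which the arm holds its last target.

TASK

Add the slotted mass lying in the wooden block to the small load stand: it can only be lifted out by the two notches, one of which lies at its slot, so first set it down flat on the bench clear of the block, let go, and take it again across the slot. Then slide it sideways onto the stem, below the cap, until the stem is at the end of the slot, and leave it lying flat on the mass that is already there, with its slot facing away from the other one's slot (well over a quarter turn round from it). Leave the first mass on the stem, and do not push the timer or the beaker about.

Things in the scene. Friction and masses are not known exactly. Their poses are not given: they have to be found in the camera images.
- mass: loose plain steel disc to be added, diameter 60 mm, 16 mm thick, about 310 g. Origin at the centre of its underside, z up. A through slot 14 mm wide (flaring to 22 mm in the last 6 mm) runs from its axis out through the rim along +x; its end touches the 8 mm stem when disc and stem are coaxial. It starts flat in the block's pocket, underside at 6 mm, slot along the block's +x
- mouth (a point): the middle of the slot's mouth, on the rim of that disc, 30 mm from its axis along its +x, at half thickness
- first_mass: the similar smaller steel disc that already lies on the stand, loose, diameter 50 mm, 16 mm thick, 210 g, with the same slot along its +x from the axis; origin at the centre of its underside. Its slot may face any way
- first_mouth (a point): the middle of the slot's mouth on the rim of the smaller disc, 25 mm from its axis along its +x, at half thickness
- stand: load stand, fixed to the bench: grey base 110 x 90 mm and 41 mm high with a column and a round pan of 50 mm diameter, its top 70 mm above the bench, and on it an upright steel stem of 8 mm diameter with a round cap of 18 mm diameter. Origin on the bench under the stem, z up. The smaller disc lies on the pan (its top at 86 mm); the cap's underside is 120 mm above the bench, so the disc to be added can go in sideways with its underside between 86 and 104 mm
- stem (a point): the foot of the stem, on the pan's top, 70 mm above the bench
- cap (a point): the top of the cap on the stem, 130 mm above the bench
- block: light wooden storage block, fixed to the bench, 100 mm along its x, 98 mm along its y, 20 mm high; origin under its centre. An eight-sided pocket 66 mm across with its floor at 6 mm holds the disc, whose top stands 2 mm proud; at the +x and -x ends the rim has a notch 34 mm wide, open down to the 6 mm floor and outwards, for one finger each. Elsewhere the rim leaves only 3 mm round the disc
- timer: small bench timer, loose bystander, 60 x 66 x 18 mm, origin at the centre of its underside
- beaker: small plastic beaker, loose bystander, 65 mm diameter, 80 mm high, origin at the centre of its underside
There are look-alikes about, which are no part of the job. Leave any turquoise look-alike of the first_mass alone.

How it is judged:
By the outcome, as a careful person would: the job done as asked, in the order asked, and still so for the second after the job is handed in, with the robot touching nothing.
It also fails if it takes over 58 s, if anything falls off the work surface, if the arm or the gripper's body presses on something with over 40 N, if the wrist force passes 120 N, or if a joint passes its speed limit or range.

## Working session

There is one attempt and no reset: what is moved stays moved. The work goes in short steps, Python scripts to look and compute and a tool call to move; the robot and the scene stay as the last step left them, time stands still between calls to the robot, and variables do not carry over. Pictures are saved under pics/ and viewed, and the job is handed in when it is done.

Besides the shell and the picture viewer there is one more tool, called after "Call:" as name(argument=value, ...), one argument or row to a line, values as JSON. move_arm: Moves the arm, as the interface text tells. Its arguments: {"type":"object","properties":{"motion":{"type":"array","items":{"type":"object","properties":{"offset":{"type":"array","items":{"type":"number"}},"twist":{"type":"number"},"gripper":{"type":"number"}}}},"grip_force":{"type":"number"}},"required":["motion"]}

```bash
mkdir -p pics
cat > h.py <<'E'
import numpy as np, cv2
from scipy.spatial.transform import Rotation as R
from station import manip
def pts(c):
    z=c["z_map"];K=c["mtx"];v,u=np.mgrid[0:z.shape[0],0:z.shape[1]]
    x=(u-K[0,2])/K[0,0]*z;y=(v-K[1,2])/K[1,1]*z
    P=np.stack([x,-y,-z],-1)
    W=P@np.array(c["rotation"]).T+np.array(c["origin"]); W[z==0]=np.nan
    return W
E
python3 - <<'E'
from h import *
print(manip.read_state())
for n in["scene","top"]:
    c=manip.capture(n);cv2.imwrite(f"pics/{n}0.png",c["frame"]);np.savez(f"{n}0.npz",**c)
    print(c["mtx"],c["origin"],c["rotation"],[k for k in c])
E
```

```text
{'time': 0.0, 'qpos': array([-1.32349825,  0.42678386,  0.07386706,  1.60662182, -0.03413164,
        1.11079975, -0.06710391]), 'qd': array([-0.00075352,  0.00118015, -0.00121293,  0.00117523, -0.00061829,
       -0.00038884, -0.001163  ]), 'effort': array([-1.89857550e-03, -9.49854112e+01,  3.75933141e+00, -4.63507783e+01,
        1.91393250e-02,  1.02652653e-02,  4.11694384e-05]), 'ee_pos': array([0.26073202, 0.62215625, 0.23056994]), 'ee_rot': array([-0.91290503,  1.37231306,  0.91156026]), 'ft_force': array([0.68200495, 0.85093222, 0.29977679]), 'ft_torque': array([0.06606682, 0.0121793 , 0.05612348]), 'finger_gap': 0.0856607102174558}
[[513.3729587    0.         277.56749933]
 [  0.         513.3729587  215.7663647 ]
 [  0.           0.           1.        ]] [ 0.04952354 -0.49064664  0.80815929] [ 0.77983305 -0.33848319 -0.78457642] ['frame', 'z_map', 'mtx', 'origin', 'rotation']
[[386.10689526   0.         284.10095784]
 [  0.         386.10689526 213.40950359]
 [  0.           0.           1.        ]] [ 0.48787839 -0.01304025  0.96703628] [ 0.11233347 -0.09137126 -1.54534703] ['frame', 'z_map', 'mtx', 'origin', 'rotation']
```

```bash
sed -i 's/np.array(c\["rotation"\]).T/R.from_rotvec(c["rotation"]).as_matrix().T/' h.py; ls pics
```

```text
scene0.png
top0.png
```

View pics/scene0.png

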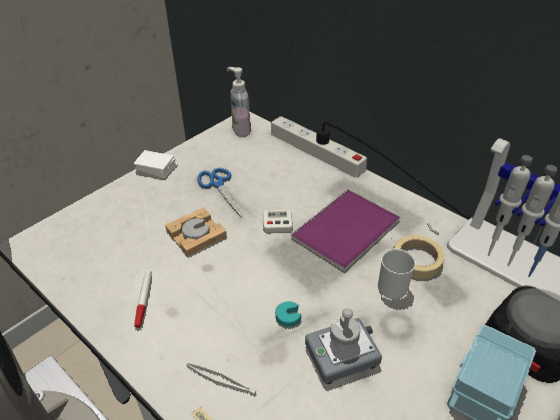

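View pics/top0.png

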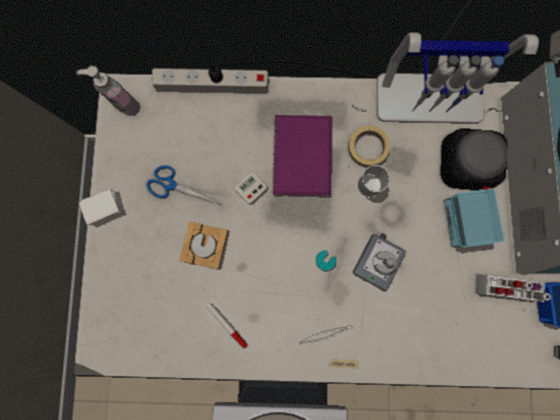

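Run:
```python
from h import *
for n in["scene","top"]:
    c=dict(np.load(f"{n}0.npz"));W=pts(c);f=c["frame"]
    cs={"scene":[(196,230,40),(344,345,50)],"top":[(205,246,32),(383,262,34)]}[n]
    ims=[]
    for u,v,r in cs:
        ims.append(cv2.resize(f[v-r:v+r,u-r:u+r],(400,400),interpolation=cv2.INTER_CUBIC))
    cv2.imwrite(f"pics/{n}0z.png",np.hstack(ims))
    # height stats
    for u,v,r in cs:
        w=W[v-r:v+r,u-r:u+r].reshape(-1,3)
        print(n,np.nanmin(w,0),np.nanmax(w,0),np.nanmedian(w,0))
    print({k:W[v,u].round(3) for k,(u,v) in (dict(timer=(250,187),beaker=(373,184),turq=(320,262)) if n=="top" else dict(timer=(278,222),turq=(287,315))).items()})
c=dict(np.load("top0.npz"));W=pts(c)
m=np.isfinite(W[...,2])
# block: height 10..30mm near
b=np.zeros(m.shape,bool);b[215:280,170:240]=1
q=W[b&(W[...,2]>.012)&(W[...,2]<.03)]
print("block",len(q),q.mean(0),cv2.minAreaRect(q[:,:2].astype(np.float32)*1000))
s=np.zeros(m.shape,bool);s[225:300,345:415]=1
q=W[s&(W[...,2]>.034)&(W[...,2]<.048)]
print("base",len(q),cv2.minAreaRect(q[:,:2].astype(np.float32)*1000))
q=W[s&(W[...,2]>.08)&(W[...,2]<.095)]
print("first",len(q),cv2.minEnclosingCircle(q[:,:2].astype(np.float32)*1000))
q=W[s&(W[...,2]>.12)&(W[...,2]<.14)]
print("cap",len(q),q.mean(0),cv2.minEnclosingCircle(q[:,:2].astype(np.float32)*1000))
```

```text
scene [ 0.40292177  0.05847682 -0.00478251] [0.69413167 0.38671286 0.0264794 ] [0.53146317 0.20453126 0.00183871]
scene [ 0.38586303 -0.33939093 -0.00428277] [ 0.66750825 -0.07715916  0.13373749] [ 0.49931731 -0.23064186  0.00221617]
{'timer': array([0.664, 0.075, 0.021]), 'turq': array([ 0.491, -0.106,  0.015])}
top [ 0.44905098  0.11691931 -0.00601481] [0.61013849 0.28349528 0.02637693] [0.52845333 0.19734653 0.00120093]
top [ 0.4158572  -0.33021748 -0.00686398] [ 0.58523692 -0.16185573  0.13108327] [ 0.4992394  -0.23299286  0.00079576]
{'timer': array([0.678, 0.089, 0.013]), 'beaker': array([ 0.694, -0.222,  0.002]), 'turq': array([ 0.495, -0.09 ,  0.013])}
block 1268 [0.52836429 0.19722066 0.01967481] ((529.5213623046875, 197.72402954101562), (98.43348693847656, 99.91281127929688), 78.99844360351562)
base 975 ((498.05303955078125, -230.90606689453125), (88.30579376220703, 106.41500854492188), 63.374755859375)
first 260 ((498.7248840332031, -232.23976135253906), 25.327068328857422)
cap 58 [ 0.49838041 -0.23096114  0.12760732] ((498.6729736328125, -231.2728271484375), 8.797931671142578)
```

Run:
```python
from h import *
c=manip.capture("wrist");cv2.imwrite("pics/w0.png",c["frame"]);print(c["T_tool_cam"],c["mtx"],[k for k in c])
print(R.from_rotvec(manip.read_state()["ee_rot"]).as_matrix())
```

```text
[[-5.35851471e-04  2.61468601e-01 -9.65211833e-01 -1.41946927e-01]
 [-3.79246418e-04  9.65211850e-01  2.61468816e-01  6.62373804e-02]
 [ 9.99999785e-01  5.06161580e-04 -4.18049159e-04  1.46682395e-04]
 [ 0.00000000e+00  0.00000000e+00  0.00000000e+00  1.00000000e+00]] [[325.1922621    0.         282.28178818]
 [  0.         325.1922621  213.22957724]
 [  0.           0.           1.        ]] ['frame', 'z_map', 'mtx', 'T_tool_cam']
[[-2.98389816e-04 -9.22306154e-01  3.86459919e-01]
 [-9.54965548e-04  3.86460023e-01  9.22305664e-01]
 [-9.99999500e-01 -9.38492909e-05 -9.96086338e-04]]
```

View pics/top0z.png

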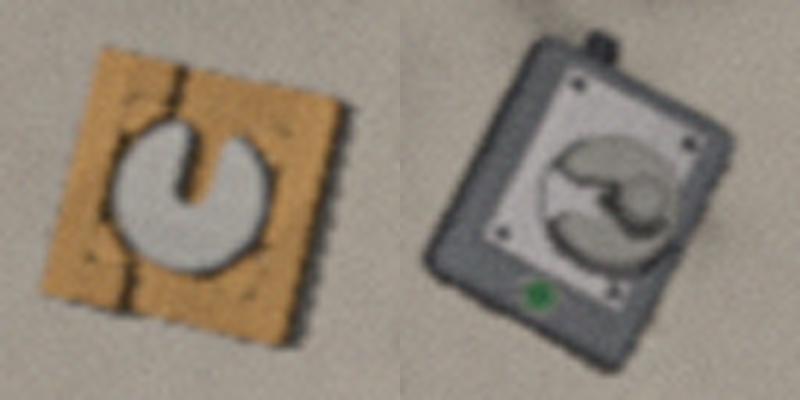

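View pics/scene0z.png

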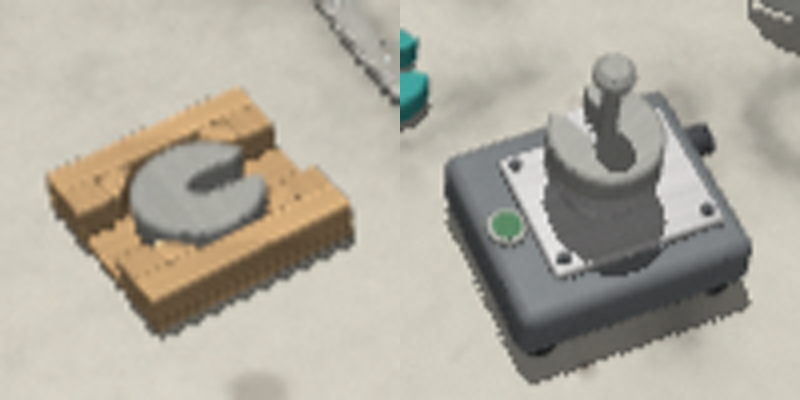

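View pics/w0.png

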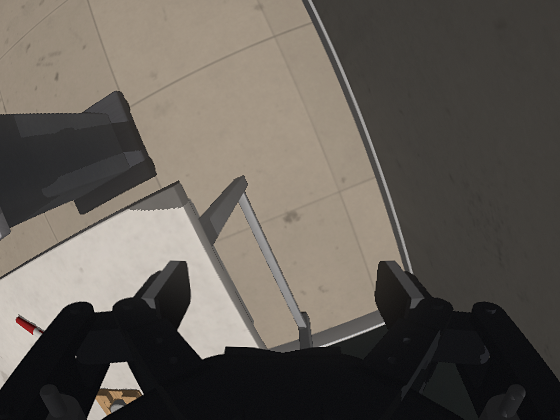

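```bash
cat >> h.py <<'E'
def proj(c,P):
    Rm=R.from_rotvec(c["rotation"]).as_matrix();p=(np.asarray(P,float)-c["origin"])@Rm
    K=c["mtx"];return np.stack([K[0,0]*p[...,0]/-p[...,2]+K[0,2],K[1,1]*p[...,1]/p[...,2]+K[1,2]],-1)
def ortho(c,cx,cy,z,half=.06,n=400,f=None):
    # image: up=+x, left=+y
    r=np.linspace(half,-half,n);X,Y=np.meshgrid(r,r,indexing='ij')
    P=np.stack([cx+X,cy+Y,0*X+z],-1)
    uv=(f or proj)(c,P).astype(np.float32)
    im=cv2.remap(c["frame"],uv[...,0],uv[...,1],cv2.INTER_CUBIC)
    for k in range(-5,6):
        t=int((0.5-k*.01/(2*half))*n)
        if 0<t<n: im[t,::4]=im[::4,t]=(0,0,255) if k==0 else (0,200,200)
    return im
E
python3 - <<'E'
from h import *
a=[];
for n in["top","scene"]:
    c=dict(np.load(f"{n}0.npz"))
    a.append(np.vstack([ortho(c,.529,.1975,.022,n=300),ortho(c,.4985,-.2315,.086,n=300)]))
cv2.imwrite("pics/ortho0.png",np.hstack(a))
E
```

```text
(no output)
```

View pics/ortho0.png

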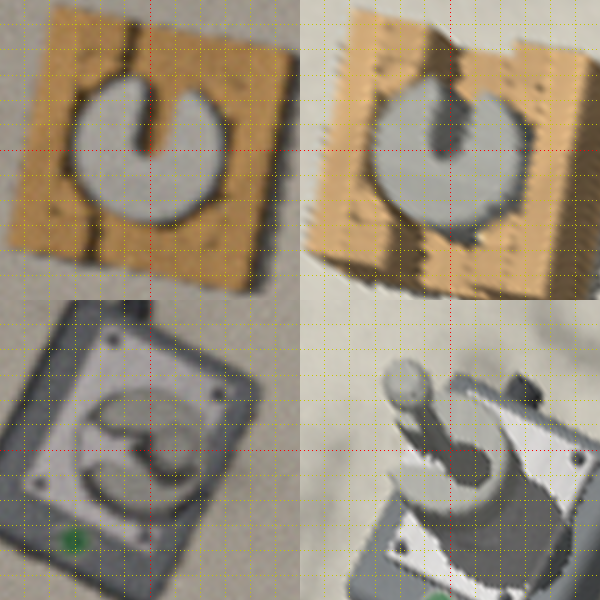

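```bash
cat >> h.py <<'E'
def tomove(target,zyaw=None):
    s=manip.read_state();M=R.from_rotvec(s["ee_rot"]).as_matrix()
    o=M.T@(np.array(target)-s["ee_pos"])*100
    y=np.degrees(np.arctan2(M[1,2],M[0,2]))
    t=None if zyaw is None else (y-zyaw+180)%360-180
    print("t",round(s["time"],2),"pos",s["ee_pos"].round(4),"yaw",round(y,2),"offset cm",o.round(2),"twist",t,"gap",s["finger_gap"],"F",s["ft_force"].round(1),"q7",s["qpos"][6].round(2))
E
python3 -c "
from h import *
tomove([.529,.1975,.15],-11.5)"
```

```text
t 0.15 pos [0.2608 0.6222 0.2308] yaw 67.27 offset cm [  8.11 -41.15 -28.8 ] twist 78.76558431051103 gap 0.08553018368118283 F [-0.4  0.2  0.6] q7 -0.07
```

Call:
move_arm(
  motion=[
    {"offset": [0, -5, -3.5], "twist": 10, "gripper": 1},
    {"offset": [1, -11, -7.5], "twist": 20, "gripper": 1},
    {"offset": [2, -16, -11], "twist": 30, "gripper": 1},
    {"offset": [3.2, -21, -14.7], "twist": 40, "gripper": 1},
    {"offset": [4.4, -26, -18.2], "twist": 50, "gripper": 1},
    {"offset": [5.6, -31, -21.7], "twist": 60, "gripper": 1},
    {"offset": [6.9, -36, -25.2], "twist": 70, "gripper": 1},
    {"offset": [8.1, -41.15, -28.8], "twist": 78.8, "gripper": 1},
  ],
)

```text
time: 1.15
ee_pos: [0.5239, 0.2056, 0.1522]
ee_rot: [0.162, 1.565, -0.162]
ft_force: [0.5, 1.2, 0.3]
finger_gap: 0.0854
```

```bash
cat >> h.py <<'E'
def wcap():
    s=manip.read_state();c=manip.capture("wrist");c["pos"]=s["ee_pos"];c["M"]=R.from_rotvec(s["ee_rot"]).as_matrix();return c
def wproj(c,P):
    p=(np.asarray(P,float)-c["pos"])@c["M"]           # tool coords
    T=c["T_tool_cam"];p=(p-T[:3,3])@T[:3,:3]          # cam
    x,y,z=p[...,0],-p[...,1],-p[...,2]
    r=np.hypot(x,y)+1e-12;th=np.arctan2(r,z);K=c["mtx"]
    return np.stack([K[0,0]*th*x/r+K[0,2],K[1,1]*th*y/r+K[1,2]],-1)
def wpts(c):  # tool coords per pixel
    z=c["z_map"];K=c["mtx"];v,u=np.mgrid[0:z.shape[0],0:z.shape[1]]
    a=(u-K[0,2])/K[0,0];b=(v-K[1,2])/K[1,1];th=np.hypot(a,b)+1e-12
    s=np.tan(th)*z/th
    P=np.stack([a*s,-b*s,-z],-1);P[z==0]=np.nan
    T=c["T_tool_cam"];return P@T[:3,:3].T+T[:3,3]
E
python3 - <<'E'
from h import *
tomove([.529,.1975,.05],-11.5)
c=wcap();cv2.imwrite("pics/w1.png",c["frame"]);np.savez("w1.npz",**c)
cv2.imwrite("pics/w1o.png",ortho(c,.529,.1975,.022,n=500,f=wproj))
t=wpts(c); print(t[265:330:8,170].round(3), t[265:330:8,395].round(3))
E
```

```text
t 1.15 pos [0.5239 0.2056 0.1522] yaw -11.82 offset cm [10.22 -0.69  0.67] twist -0.3229757394927901 gap 0.08535244575518387 F [0.5 1.2 0.3] q7 -0.49
[[-0.023  0.012 -0.047]
 [-0.03   0.011 -0.045]
 [-0.036  0.011 -0.043]
 [-0.038  0.009 -0.042]
 [-0.038  0.005 -0.043]
 [-0.04   0.002 -0.043]
 [-0.041 -0.    -0.043]
 [-0.043 -0.003 -0.043]
 [-0.076  0.018 -0.029]] [[-0.023  0.012  0.047]
 [-0.029  0.011  0.045]
 [-0.036  0.011  0.043]
 [-0.037  0.008  0.043]
 [-0.039  0.006  0.042]
 [-0.04   0.003  0.043]
 [-0.041 -0.     0.043]
 [-0.043 -0.003  0.043]
 [-0.076  0.018  0.029]]
```

View pics/w1.png

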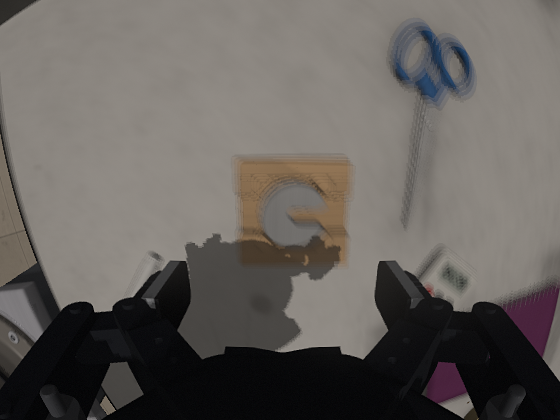

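View pics/w1o.png

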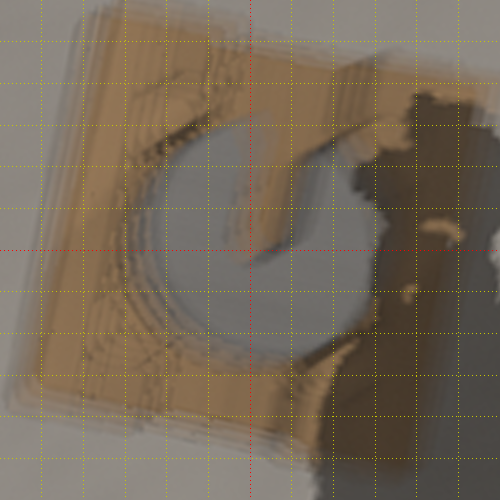

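Call:
move_arm(
  motion=[
    {"offset": [2, -0.69, 0.67], "twist": -0.3, "gripper": 0.85},
    {"offset": [4, -0.69, 0.67], "twist": -0.3, "gripper": 0.85},
    {"offset": [4, -0.69, 0.67], "twist": -0.3, "gripper": 0.85},
    {"offset": [4, -0.69, 0.67], "twist": -0.3, "gripper": 0.85},
  ],
)

```text
time: 1.7
ee_pos: [0.5285, 0.1993, 0.113]
ee_rot: [0.154, 1.565, -0.154]
ft_force: [0.5, 0.3, 0.1]
finger_gap: 0.0723
```

```bash
cat > look.py <<'E'
import sys
from h import *
def tips():
    global c
    t=wpts(c)
    for sg in(-1,1):
        m=(sg*t[...,2]>.015)&(sg*t[...,2]<.06)&(t[...,0]>-.07)&(t[...,0]<.015)&(abs(t[...,1])<.02)
        q=t[m]; 
        if len(q): print("tip",sg,"xmax",np.percentile(q[:,0],[98,100]).round(4),"inner |z|",np.percentile(sg*q[q[:,0]>q[:,0].max()-.015][:,2],[0,5,50]).round(4),"y",np.percentile(q[:,1],[1,99]).round(4))
E
python3 - <<'E'
from look import *
import look
tomove([.529,.1975,.05],-11.5)
c=look.c=wcap();cv2.imwrite("pics/w2.png",c["frame"]);np.savez("w2.npz",**c)
cv2.imwrite("pics/w2o.png",ortho(c,.529,.1975,.022,n=500,f=wproj))
tips()
look.c=dict(np.load("w1.npz"));tips()
E
```

```text
t 1.7 pos [0.5285 0.1993 0.113 ] yaw -11.23 offset cm [ 6.3  -0.16  0.08] twist 0.2729474617438541 gap 0.07233223873316444 F [0.5 0.3 0.1] q7 -0.43
tip -1 xmax [-0.0127 -0.0069] inner |z| [0.0358 0.036  0.0365] y [-0.0105  0.0164]
tip 1 xmax [-0.0128 -0.0071] inner |z| [0.0357 0.036  0.0364] y [-0.0108  0.0164]
tip -1 xmax [-0.016  -0.0124] inner |z| [0.0419 0.0424 0.0428] y [-0.0097  0.0138]
tip 1 xmax [-0.016  -0.0122] inner |z| [0.042  0.0424 0.0428] y [-0.01    0.0137]
```

View pics/w2.png

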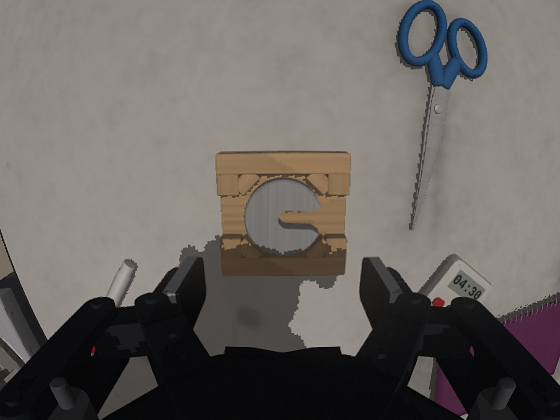

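View pics/w2o.png

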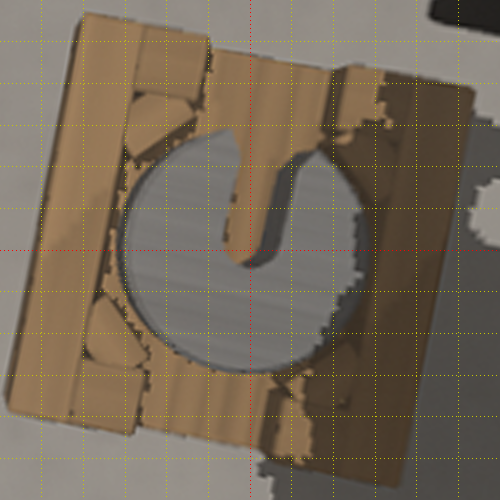

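```bash
python3 -c "
from h import *
tomove([.5293,.1985,.0045],-11.2)"
```

```text
t 1.75 pos [0.5287 0.1994 0.1132] yaw -11.22 offset cm [10.87 -0.08  0.07] twist -0.0213279938566302 gap 0.07236750751688593 F [ 0.2 -0.1 -0.7] q7 -0.43
```

Call:
move_arm(
  motion=[
    {"offset": [4, -0.08, 0.07], "twist": 0, "gripper": 0.85},
    {"offset": [7, -0.08, 0.07], "twist": 0, "gripper": 0.85},
    {"offset": [9, -0.08, 0.07], "twist": 0, "gripper": 0.85},
    {"offset": [9.0, -0.08, 0.07], "twist": 0, "gripper": 0.85},
    {"offset": [9.0, -0.08, 0.07], "twist": 0, "gripper": 0.85},
  ],
)

```text
time: 2.38
ee_pos: [0.5295, 0.1984, 0.0235]
ee_rot: [0.155, 1.564, -0.154]
ft_force: [1.2, 0.1, -0.3]
finger_gap: 0.0728
```

Run:
```python
from h import *
tomove([.5293,.1985,.0045],-11.2)
c=wcap();cv2.imwrite("pics/w3.png",c["frame"])
cv2.imwrite("pics/w3o.png",ortho(c,.5293,.1985,.022,n=500,f=wproj))
```

```text
t 2.38 pos [0.5295 0.1984 0.0235] yaw -11.24 offset cm [ 1.9   0.01 -0.03] twist -0.04291963517638919 gap 0.07277886833221567 F [ 1.2  0.1 -0.3] q7 -0.36
```

View pics/w3.png

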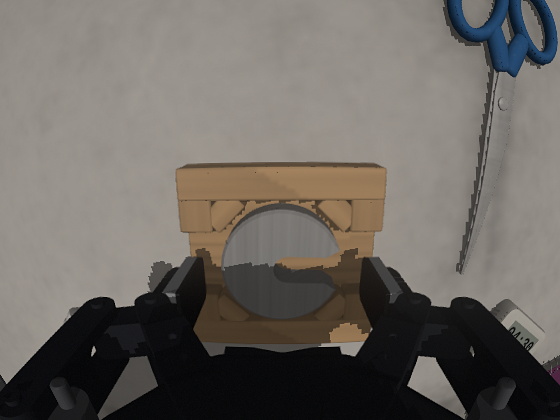

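View pics/w3o.png

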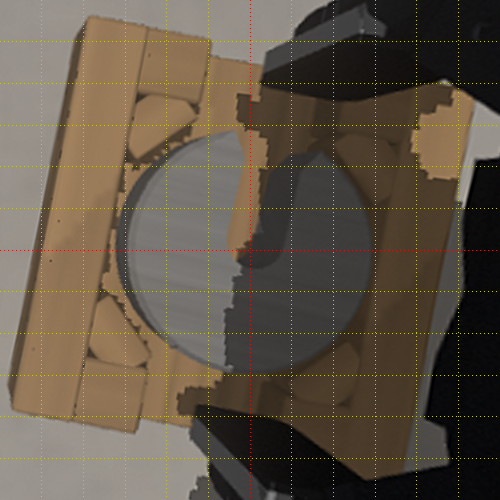

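Call:
move_arm(
  motion=[
    {"offset": [1, 0.07, 0], "twist": 0, "gripper": 0.85},
    {"offset": [1.9, 0.07, 0], "twist": 0, "gripper": 0.85},
    {"offset": [1.9, 0.07, 0], "twist": 0, "gripper": 0.8},
    {"offset": [1.9, 0.07, 0], "twist": 0, "gripper": 0.6},
    {"offset": [1.9, 0.07, 0], "twist": 0, "gripper": 0.5},
    {"offset": [1.9, 0.07, 0], "twist": 0, "gripper": 0.4},
    {"offset": [1.9, 0.07, 0], "twist": 0, "gripper": 0.4},
  ],
  grip_force=60,
)

```text
time: 3.3
ee_pos: [0.5285, 0.1988, 0.0038]
ee_rot: [0.154, 1.566, -0.154]
ft_force: [-4.4, -1.0, 8.6]
finger_gap: 0.0549
```

Run:
```python
from look import *
import look
tomove([.5293,.1985,.0045],-11.2)
c=look.c=wcap();cv2.imwrite("pics/w4.png",c["frame"]);tips()
```

```text
t 3.3 pos [0.5285 0.1988 0.0038] yaw -11.25 offset cm [-0.07 -0.01  0.08] twist -0.048246183393729325 gap 0.05488549548186884 F [-4.4 -1.   8.6] q7 -0.34
tip -1 xmax [0.0048 0.0064] inner |z| [0.02   0.0249 0.0482] y [-0.0179  0.0194]
tip 1 xmax [0.0048 0.0063] inner |z| [0.015  0.0177 0.0427] y [-0.0179  0.0194]
```

View pics/w4.png

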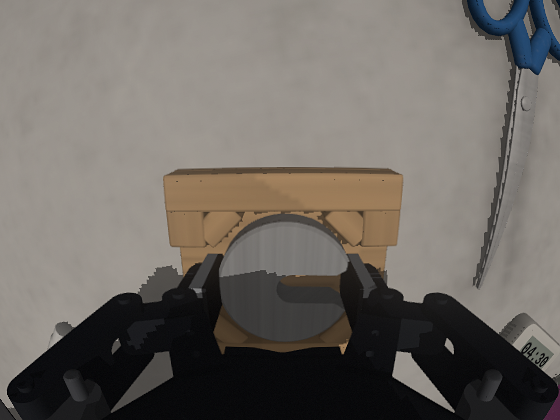

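Call:
move_arm(
  motion=[
    {"offset": [-0.1, 0, 0], "twist": 0, "gripper": 0.4},
    {"offset": [-0.5, 0, 0], "twist": 0, "gripper": 0.4},
    {"offset": [-1.5, 0, 0], "twist": 0, "gripper": 0.4},
    {"offset": [-4, 0, 0], "twist": 0, "gripper": 0.4},
    {"offset": [-5, 0, 0], "twist": 0, "gripper": 0.4},
    {"offset": [-5, 0, 0], "twist": 0, "gripper": 0.4},
  ],
  grip_force=60,
)

```text
time: 4.1
ee_pos: [0.5294, 0.1992, 0.0541]
ee_rot: [0.155, 1.564, -0.153]
ft_force: [-0.1, 0.7, -2.8]
finger_gap: 0.0551
```

Run:
```python
from look import *
import look
tomove([.5,.04,.06],-11.2)
c=look.c=wcap();cv2.imwrite("pics/w5.png",c["frame"]);tips()
t=wpts(c);print(t[230:330:12,260].round(4))
```

```text
t 4.1 pos [0.5294 0.1992 0.0541] yaw -11.23 offset cm [ -0.6  -16.19   0.22] twist -0.025724463422363897 gap 0.05506856773141351 F [-0.1  0.7 -2.8] q7 -0.38
tip -1 xmax [-0.014  -0.0034] inner |z| [0.015  0.0156 0.0212] y [-0.0168  0.0179]
tip 1 xmax [-0.0067 -0.0004] inner |z| [0.015  0.0161 0.0255] y [-0.0177  0.0184]
[[-0.0169  0.0255 -0.009 ]
 [-0.0176  0.0206 -0.0091]
 [-0.0168  0.015  -0.0093]
 [-0.0164  0.0093 -0.0094]
 [-0.0178  0.0043 -0.0095]
 [-0.0177 -0.0016 -0.0097]
 [-0.0179 -0.0076 -0.0098]
 [-0.017  -0.0146 -0.0101]
 [-0.0172 -0.0211 -0.0103]]
```

View pics/w5.png

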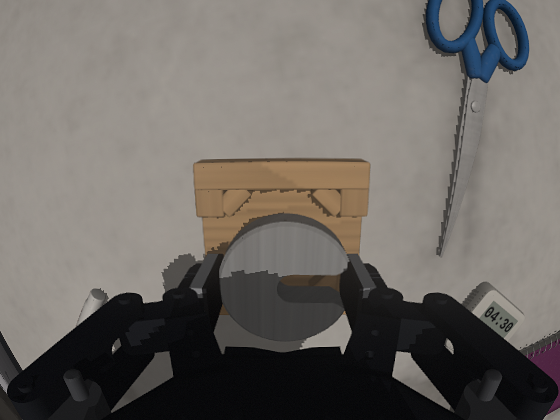

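Call:
move_arm(
  motion=[
    {"offset": [0, -4, 0], "twist": 0, "gripper": 0.4},
    {"offset": [0, -10, 0.15], "twist": 0, "gripper": 0.4},
    {"offset": [0, -15, 0.15], "twist": 0, "gripper": 0.4},
    {"offset": [1, -15.7, 0.15], "twist": 0, "gripper": 0.4},
    {"offset": [3, -15.7, 0.15], "twist": 0, "gripper": 0.4},
    {"offset": [4.7, -15.7, 0.15], "twist": 0, "gripper": 0.4},
    {"offset": [4.9, -15.7, 0.15], "twist": 0, "gripper": 0.4},
    {"offset": [4.9, -15.7, 0.15], "twist": 0, "gripper": 0.4},
  ],
)

```text
time: 5.15
ee_pos: [0.4999, 0.0447, 0.0043]
ee_rot: [0.153, 1.566, -0.154]
ft_force: [0.6, 0.2, -2.4]
finger_gap: 0.0549
```

Run:
```python
from h import *
tomove([.5,.045,.0],-11.2)
```

```text
t 5.15 pos [0.4999 0.0447 0.0043] yaw -11.22 offset cm [0.43 0.03 0.01] twist -0.01800107155318642 gap 0.05489499204042471 F [ 0.6  0.2 -2.4] q7 -0.07
```

Call:
move_arm(
  motion=[
    {"offset": [0.3, 0, 0], "twist": 0, "gripper": 0.4},
    {"offset": [0.5, 0, 0], "twist": 0, "gripper": 0.4},
    {"offset": [0.6, 0, 0], "twist": 0, "gripper": 0.4},
    {"offset": [0.62, 0, 0], "twist": 0, "gripper": 0.4},
  ],
)

```text
time: 5.65
ee_pos: [0.4999, 0.0446, -0.0017]
ee_rot: [0.154, 1.565, -0.154]
ft_force: [-0.0, -1.3, -2.4]
finger_gap: 0.0546
```

Call:
move_arm(
  motion=[
    {"offset": [0.06, 0, 0], "twist": 0, "gripper": 0.4},
    {"offset": [0.1, 0, 0], "twist": 0, "gripper": 0.4},
  ],
)

```text
time: 5.9
ee_pos: [0.4999, 0.0446, -0.0022]
ee_rot: [0.155, 1.565, -0.154]
ft_force: [-6.8, 0.1, 23.6]
finger_gap: 0.0547
```

Call:
move_arm(
  motion=[
    {"offset": [-0.07, 0, 0], "twist": 0, "gripper": 0.4},
    {"offset": [-0.07, 0, 0], "twist": 0, "gripper": 0.9},
    {"offset": [-0.07, 0, 0], "twist": 0, "gripper": 1},
    {"offset": [-0.07, 0, 0], "twist": 0, "gripper": 1},
    {"offset": [-3, 0, 0], "twist": 0, "gripper": 1},
    {"offset": [-7, 0, 0], "twist": 0, "gripper": 1},
    {"offset": [-7, 0, 0], "twist": 0, "gripper": 1},
    {"offset": [-7, 0, 0], "twist": 0, "gripper": 1},
  ],
)

```text
time: 6.9
ee_pos: [0.4997, 0.0448, 0.0671]
ee_rot: [0.154, 1.565, -0.154]
ft_force: [0.6, -0.3, -0.4]
finger_gap: 0.0849
```

Run:
```python
from h import *
tomove([.5,.045,.0],-11.2)
c=wcap();cv2.imwrite("pics/w6.png",c["frame"]);c2=manip.capture("top")
cv2.imwrite("pics/w6o.png",np.hstack([ortho(c,.5,.045,.016,n=400,f=wproj),ortho(c2,.5,.045,.016,n=400)]))
```

```text
t 6.9 pos [0.4997 0.0448 0.0671] yaw -11.22 offset cm [6.71 0.03 0.02] twist -0.018613670667548377 gap 0.08485350733492338 F [ 0.6 -0.3 -0.4] q7 -0.14
```

View pics/w6o.png

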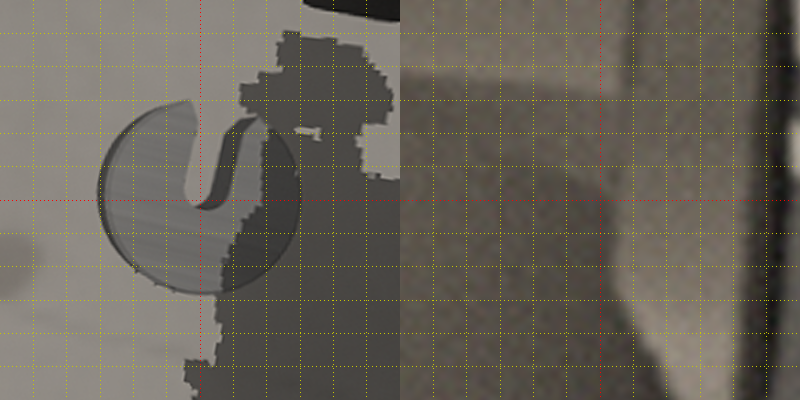

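Call:
move_arm(
  motion=[
    {"offset": [0, 0.06, 0.2], "twist": -10.5, "gripper": 1},
    {"offset": [0, 0.06, 0.2], "twist": -21, "gripper": 1},
    {"offset": [0, 0.06, 0.2], "twist": -31.5, "gripper": 1},
    {"offset": [0, 0.06, 0.2], "twist": -42, "gripper": 1},
    {"offset": [0, 0.06, 0.2], "twist": -52.5, "gripper": 1},
    {"offset": [0, 0.06, 0.2], "twist": -63, "gripper": 1},
    {"offset": [0, 0.06, 0.2], "twist": -73.5, "gripper": 1},
    {"offset": [0, 0.06, 0.2], "twist": -84, "gripper": 1},
  ],
)

```text
time: 8.0
ee_pos: [0.5014, 0.0446, 0.0663]
ee_rot: [-0.989, 1.336, 0.99]
ft_force: [0.1, 0.1, -0.6]
finger_gap: 0.0853
```

Run:
```python
from h import *
tomove([.5018,.045,-.0005],78.8)
```

```text
t 8.0 pos [0.5014 0.0446 0.0663] yaw 73.1 offset cm [ 6.68 -0.04  0.05] twist -5.703817997122059 gap 0.08533745657902653 F [ 0.1  0.1 -0.6] q7 1.11
```

Call:
move_arm(
  motion=[
    {"offset": [0, 0, 0], "twist": -5.8, "gripper": 1},
    {"offset": [0, 0, 0], "twist": -5.8, "gripper": 1},
    {"offset": [0, 0, 0], "twist": -5.8, "gripper": 1},
  ],
)

```text
time: 8.38
ee_pos: [0.5017, 0.0446, 0.0668]
ee_rot: [-1.059, 1.299, 1.059]
ft_force: [-0.4, 0.0, -0.1]
finger_gap: 0.0853
```

Run:
```python
from h import *
tomove([.5018,.045,-.0005],78.8)
c=wcap();cv2.imwrite("pics/w7.png",c["frame"])
cv2.imwrite("pics/w7o.png",ortho(c,.5018,.045,.016,n=500,f=wproj))
```

```text
t 8.38 pos [0.5017 0.0446 0.0668] yaw 78.4 offset cm [ 6.73 -0.01  0.04] twist -0.39556675676618624 gap 0.08531365730237814 F [-0.4  0.  -0.1] q7 1.18
```

View pics/w7o.png

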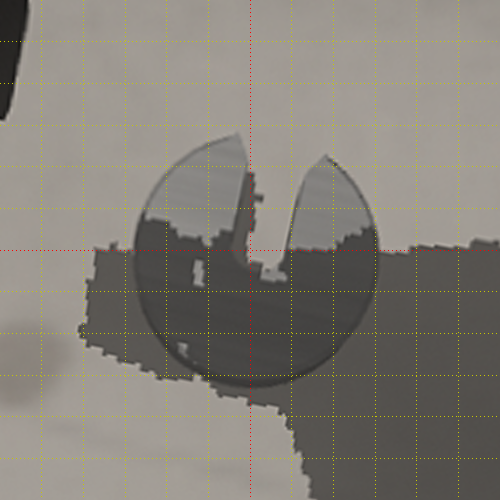

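View pics/w7.png

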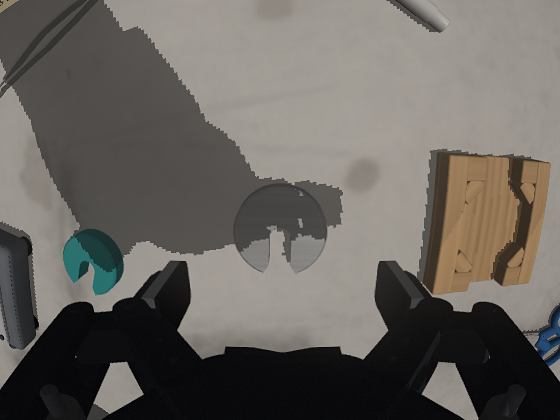

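Call:
move_arm(
  motion=[
    {"offset": [3.5, 0.02, -0.14], "twist": -0.4, "gripper": 1},
    {"offset": [6.2, 0.02, -0.14], "twist": -0.4, "gripper": 1},
    {"offset": [6.7, 0.02, -0.14], "twist": -0.4, "gripper": 0.9},
    {"offset": [6.7, 0.02, -0.14], "twist": -0.4, "gripper": 0.75},
    {"offset": [6.7, 0.02, -0.14], "twist": -0.4, "gripper": 0.6},
    {"offset": [6.7, 0.02, -0.14], "twist": -0.4, "gripper": 0.5},
    {"offset": [6.7, 0.02, -0.14], "twist": -0.4, "gripper": 0.5},
    {"offset": [6.7, 0.02, -0.14], "twist": -0.4, "gripper": 0.5},
  ],
  grip_force=60,
)

```text
time: 9.43
ee_pos: [0.5019, 0.0435, 0.0015]
ee_rot: [-1.066, 1.293, 1.065]
ft_force: [-3.9, -0.3, 8.3]
finger_gap: 0.0571
```

Call:
move_arm(
  motion=[
    {"offset": [-0.5, 0, 0], "twist": 0, "gripper": 0.5},
    {"offset": [-3, 0, 0], "twist": 0, "gripper": 0.5},
    {"offset": [-8, 0, -2], "twist": 0, "gripper": 0.5},
    {"offset": [-10, 2, -7], "twist": 0, "gripper": 0.5},
    {"offset": [-10, 2, -11], "twist": 0, "gripper": 0.5},
    {"offset": [-10, 2, -11], "twist": 0, "gripper": 0.5},
    {"offset": [-10, 2, -11], "twist": 0, "gripper": 0.5},
  ],
)

```text
time: 10.3
ee_pos: [0.4612, -0.0604, 0.1007]
ee_rot: [-1.066, 1.293, 1.065]
ft_force: [0.1, -0.2, -3.1]
finger_gap: 0.0575
```

Run:
```python
from h import *
tomove([.52,-.12,.098],-10)
c=wcap();cv2.imwrite("pics/w8.png",c["frame"]);np.savez("w8.npz",**c)
c1=manip.capture("top");c2=manip.capture("scene")
cv2.imwrite("pics/w8o.png",np.hstack([ortho(c,.4985,-.2315,.086,n=260,f=wproj),ortho(c1,.4985,-.2315,.086,n=260),ortho(c2,.4985,-.2315,.086,n=260)]))
t=wpts(c);print(t[230:330:15,260].round(4))
```

```text
t 10.3 pos [ 0.4612 -0.0604  0.1007] yaw 78.95 offset cm [ 0.28 -6.92 -4.73] twist 88.94519652754735 gap 0.05746930762538096 F [ 0.1 -0.2 -3.1] q7 1.41
[[-0.0134  0.0242 -0.0091]
 [-0.0147  0.018  -0.0091]
 [-0.014   0.0108 -0.0093]
 [-0.013   0.0031 -0.0096]
 [-0.0135 -0.0042 -0.0098]
 [-0.0147 -0.0113 -0.0099]
 [-0.0135 -0.0205 -0.0103]]
```

View pics/w8o.png

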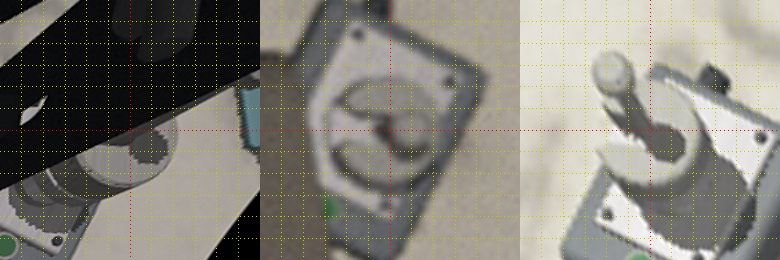

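View pics/w8.png

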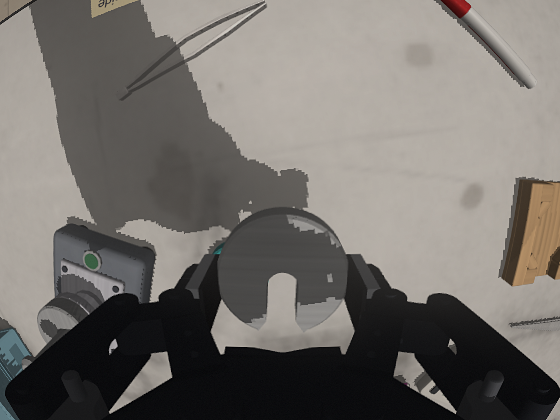

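Run:
```python
from h import *
rows=[]
for n in["top","scene"]:
    c=dict(np.load(f"{n}0.npz"));S=10 if n=="top" else 7
    u0=proj(c,np.array([.4985,-.2315,.1]));r=200/S/1.0;x0,y0=int(u0[0]-r),int(u0[1]-r);w=int(2*r)
    cr=cv2.resize(c["frame"][y0:y0+w,x0:x0+w],None,fx=S*.48,fy=S*.48,interpolation=cv2.INTER_CUBIC);k=S*.48
    cr=cv2.resize(cr,(260,260));k=260/w
    row=[]
    for yaw in (None,65,75,85):
        im=cr.copy()
        def draw(P,col):
            q=((proj(c,P)-[x0,y0]+.5)*k-.5);cv2.polylines(im,[np.round(q).astype(int)],False,col,1)
        if yaw is not None:
            a=np.linspace(0,2*np.pi,60);C=np.array([.4985,-.2315])
            cir=lambda r,z:np.stack([C[0]+r*np.cos(a),C[1]+r*np.sin(a),0*a+z],1)
            draw(cir(.025,.086),(0,0,255));draw(cir(.009,.13),(255,0,0));draw(cir(.025,.07),(0,255,255))
            t=np.radians(yaw);Q=np.array([[25,11],[19,7],[3,7],[-2,5],[-4,0],[-2,-5],[3,-7],[19,-7],[25,-11]])/1000
            Q=Q@np.array([[np.cos(t),np.sin(t)],[-np.sin(t),np.cos(t)]])+C
            draw(np.c_[Q,np.full(9,.086)],(0,255,0))
        row.append(im)
    rows.append(np.hstack(row[:]))
o=np.vstack(rows);o=cv2.resize(o,(800,400));cv2.imwrite("pics/fit.png",o)
```

```text
(no output)
```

View pics/fit.png

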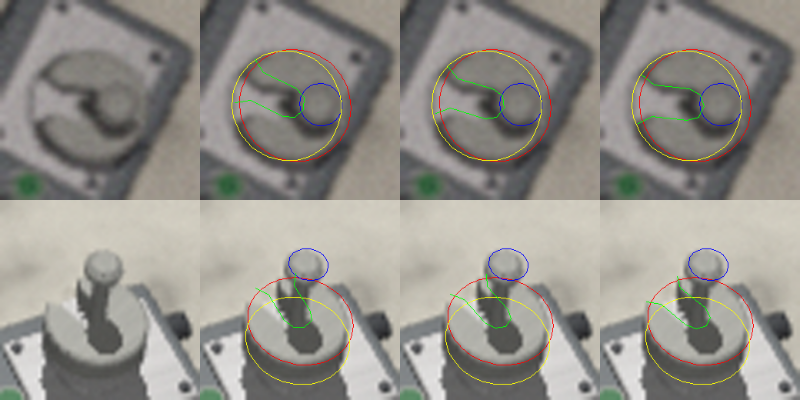

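Run:
```python
from h import *
o=[]
for n,(u,v,r) in {"top":(384,262,17),"scene":(345,340,28)}.items():
    f=dict(np.load(f"{n}0.npz"))["frame"];o.append(cv2.resize(f[v-r:v+r,u-r:u+r],(400,400),interpolation=cv2.INTER_LINEAR))
cv2.imwrite("pics/fz.png",np.hstack(o))
c=dict(np.load("scene0.npz"));W=pts(c)
for v in range(318,350,3): print(v,[(int(1000*W[v,u,0]),int(1000*W[v,u,1]),int(1000*W[v,u,2])) for u in range(332,362,4)])
m=(abs(W[...,2]-.086)<.004)&(abs(W[...,0]-.4985)<.035)&(abs(W[...,1]+.2315)<.035)
q=W[m];print(len(q),cv2.minEnclosingCircle(q[:,:2].astype(np.float32)*1000),q[:,:2].mean(0))
m=(abs(W[...,2]-.127)<.007)&(abs(W[...,0]-.4985)<.035);q=W[m];print(len(q),q.mean(0),cv2.minEnclosingCircle(q[:,:2].astype(np.float32)*1000))
```

```text
318 [(551, -167, 0), (555, -173, 1), (510, -210, 81), (495, -226, 112), (493, -235, 122), (521, -226, 85), (559, -213, 35), (586, -207, 2)]
321 [(545, -172, 1), (549, -178, 3), (507, -212, 78), (496, -226, 102), (498, -233, 106), (515, -231, 87), (520, -235, 86), (556, -224, 38)]
324 [(487, -210, 88), (503, -207, 69), (506, -214, 72), (495, -228, 97), (498, -234, 99), (510, -234, 88), (515, -239, 87), (550, -228, 39)]
327 [(482, -213, 88), (487, -218, 87), (501, -217, 72), (493, -230, 93), (502, -232, 85), (505, -238, 87), (510, -242, 86), (545, -232, 39)]
330 [(479, -216, 85), (484, -221, 85), (486, -227, 88), (491, -232, 88), (497, -236, 85), (502, -240, 84), (506, -246, 85), (510, -251, 86)]
333 [(473, -220, 87), (479, -225, 85), (482, -230, 86), (486, -236, 88), (492, -239, 85), (495, -245, 87), (500, -250, 87), (534, -240, 40)]
336 [(473, -221, 78), (473, -229, 87), (478, -233, 86), (483, -238, 85), (489, -242, 82), (491, -248, 87), (495, -254, 88), (527, -244, 42)]
339 [(475, -220, 67), (471, -231, 82), (474, -236, 85), (477, -242, 87), (481, -247, 87), (488, -251, 84), (495, -254, 80), (524, -247, 40)]
342 [(485, -215, 41), (474, -230, 70), (474, -237, 77), (477, -243, 80), (479, -249, 83), (488, -252, 76), (497, -254, 68), (517, -251, 43)]
345 [(481, -218, 41), (473, -231, 63), (474, -238, 69), (478, -243, 69), (482, -249, 71), (488, -252, 67), (508, -249, 42), (513, -254, 42)]
348 [(477, -221, 39), (480, -228, 43), (480, -235, 50), (486, -239, 47), (491, -244, 46), (498, -248, 42), (503, -253, 43), (508, -258, 41)]
473 ((497.07379150390625, -230.80661010742188), 25.718305587768555) [ 0.49334903 -0.23506012]
216 [0.49710567 0.40390991 0.12815588] ((497.5459899902344, 334.994140625), 574.1818237304688)
```

View pics/fz.png

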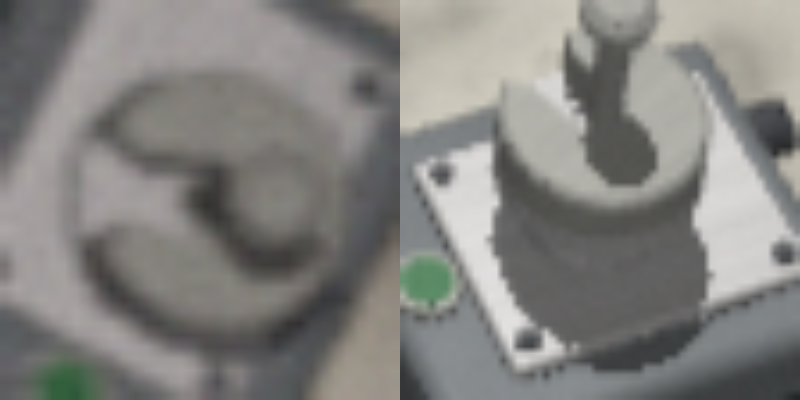

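Run:
```python
from h import *
c=dict(np.load("w8.npz"));t=wpts(c)
m=(abs(t[...,0]+.0138)<.003)&(abs(t[...,2])<.028)&(abs(t[...,1])<.05)
q=t[m];print(len(q),q[:,0].mean())
q2=q[abs(q[:,2])<.02]
# far edge (max y): fit circle radius 30
from scipy.optimize import least_squares
e=[]
for z in np.arange(-.022,.023,.004):
    s=q[abs(q[:,2]-z)<.002]; e.append([s[:,1].max(),z])
e=np.array(e);print(e.round(4))
r=least_squares(lambda p:np.hypot(e[:,0]-p[0],e[:,1]-p[1])-.030,[0,0]);print(r.x)
mid=q[abs(q[:,2])<.003];print("slot end y approx",np.sort(mid[:,1])[:5],mid[:,1].max())
# scene cap
c=dict(np.load("scene0.npz"));W=pts(c)
m=(abs(W[...,2]-.129)<.004)&(abs(W[...,0]-.4985)<.02)&(abs(W[...,1]+.2315)<.02);q=W[m];print(len(q),q.mean(0),cv2.minEnclosingCircle(q[:,:2].astype(np.float32)*1000))
```

```text
10582 -0.013661064759346794
[[ 0.0224 -0.022 ]
 [ 0.0258 -0.018 ]
 [ 0.0281 -0.014 ]
 [ 0.0293 -0.01  ]
 [ 0.0304 -0.006 ]
 [ 0.0309 -0.002 ]
 [ 0.0308  0.002 ]
 [ 0.0306  0.006 ]
 [ 0.0295  0.01  ]
 [ 0.0281  0.014 ]
 [ 0.0261  0.018 ]
 [ 0.0231  0.022 ]]
[0.00137411 0.00021049]
slot end y approx [0.00389272 0.00437887 0.00445973 0.00452649 0.00468804] 0.03086112395063164
82 [ 0.49569827 -0.23080668  0.12962549] ((497.19403076171875, -230.5623016357422), 9.294093132019043)
```

Call:
move_arm(
  motion=[
    {"offset": [0, -1, 0], "twist": 10.5, "gripper": 0.5},
    {"offset": [0, -2, 0], "twist": 21, "gripper": 0.5},
    {"offset": [0, -4, -1], "twist": 31.5, "gripper": 0.5},
    {"offset": [0, -6, -2], "twist": 42, "gripper": 0.5},
    {"offset": [0.2, -7.2, -3], "twist": 52.5, "gripper": 0.5},
    {"offset": [0.4, -7.2, -4], "twist": 63, "gripper": 0.5},
    {"offset": [0.6, -7.2, -5], "twist": 73.5, "gripper": 0.5},
    {"offset": [0.6, -7.2, -6.5], "twist": 84, "gripper": 0.5},
  ],
)

```text
time: 11.45
ee_pos: [0.5192, -0.1374, 0.0938]
ee_rot: [0.072, 1.57, -0.072]
ft_force: [0.7, -0.5, -3.5]
finger_gap: 0.0576
```

Call:
move_arm(
  motion=[
    {"offset": [0, 0, 0], "twist": 8, "gripper": 0.5},
    {"offset": [0, 0, 0], "twist": 8, "gripper": 0.5},
    {"offset": [0, 0, 0], "twist": 8, "gripper": 0.5},
  ],
)

```text
time: 11.82
ee_pos: [0.5192, -0.1376, 0.0941]
ee_rot: [0.175, 1.564, -0.175]
ft_force: [0.2, 0.2, -3.0]
finger_gap: 0.0571
```

Run:
```python
from h import *
tomove([.498,-.231,.0945],-13)
c=wcap();cv2.imwrite("pics/w9.png",c["frame"])
c2=manip.capture("scene");cv2.imwrite("pics/s9.png",cv2.resize(c2["frame"][230:400,230:450],None,fx=3,fy=3))
```

```text
t 11.82 pos [ 0.5192 -0.1376  0.0941] yaw -12.77 offset cm [-0.04 -9.58  0.  ] twist 0.22506158064953752 gap 0.05709567171566813 F [ 0.2  0.2 -3. ] q7 0.17
```

View pics/s9.png

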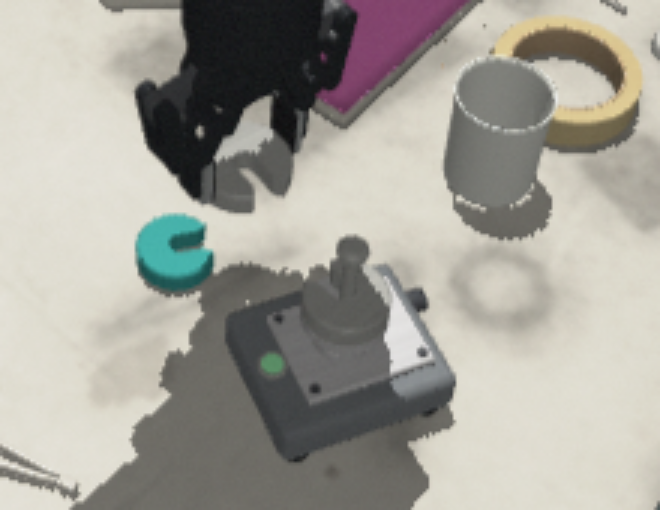

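View pics/w9.png

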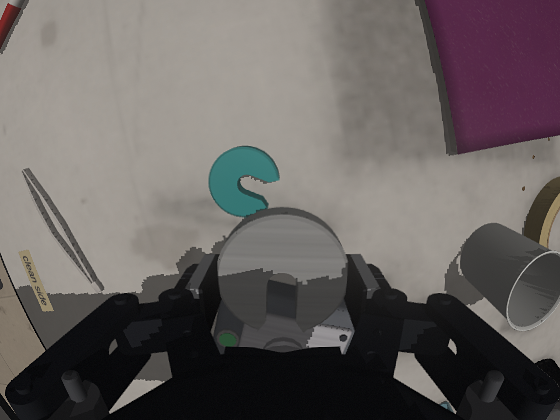

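Call:
move_arm(
  motion=[
    {"offset": [0, -2.5, 0], "twist": 0.2, "gripper": 0.5},
    {"offset": [0, -4.5, 0], "twist": 0.2, "gripper": 0.5},
    {"offset": [0, -5.8, 0], "twist": 0.2, "gripper": 0.5},
    {"offset": [0, -5.8, 0], "twist": 0.2, "gripper": 0.5},
    {"offset": [0, -5.8, 0], "twist": 0.2, "gripper": 0.5},
  ],
)

```text
time: 12.55
ee_pos: [0.5062, -0.194, 0.0942]
ee_rot: [0.181, 1.563, -0.18]
ft_force: [0.6, 0.6, -3.4]
finger_gap: 0.0573
```

Run:
```python
from h import *
tomove([.498,-.231,.0945],-13)
c=wcap();cv2.imwrite("pics/w10.png",c["frame"][180:400,150:410])
c2=manip.capture("scene");s=cv2.resize(c2["frame"][280:380,290:400],None,fx=4,fy=4)
w=cv2.resize(c["frame"][200:360,180:390],None,fx=2,fy=2);h=400
w=cv2.copyMakeBorder(w,0,h-w.shape[0],0,0,0);cv2.imwrite("pics/s10.png",np.hstack([s,w])[:, :800])
```

```text
t 12.55 pos [ 0.5062 -0.194   0.0942] yaw -13.19 offset cm [-0.04 -3.79  0.05] twist -0.18642806901891618 gap 0.05726175509231608 F [ 0.6  0.6 -3.4] q7 0.28
```

View pics/s10.png

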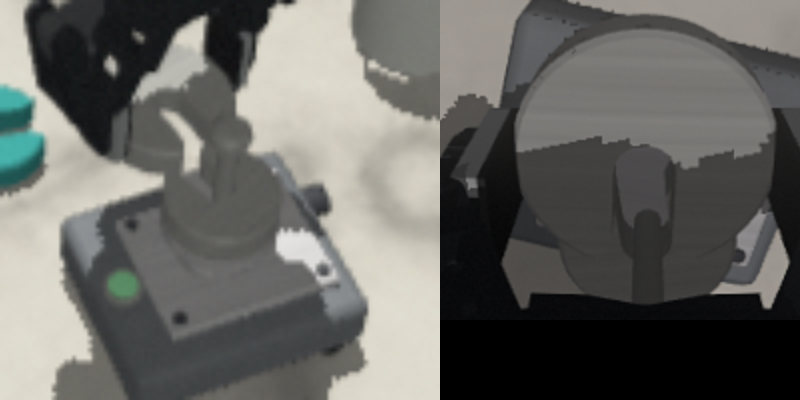

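Call:
move_arm(
  motion=[
    {"offset": [0, -0.8, 0.02], "twist": -0.1, "gripper": 0.5},
    {"offset": [0, -1.6, 0.03], "twist": -0.1, "gripper": 0.5},
    {"offset": [0, -2.4, 0.05], "twist": -0.1, "gripper": 0.5},
    {"offset": [0, -3.0, 0.05], "twist": -0.1, "gripper": 0.5},
    {"offset": [0, -3.2, 0.05], "twist": -0.1, "gripper": 0.5},
    {"offset": [0, -3.2, 0.05], "twist": -0.1, "gripper": 0.5},
  ],
)

```text
time: 13.4
ee_pos: [0.4991, -0.2261, 0.0942]
ee_rot: [0.18, 1.563, -0.18]
ft_force: [0.3, -0.0, -2.6]
finger_gap: 0.0575
```

Run:
```python
from h import *
tomove([.498,-.231,.0945],-13)
c=wcap()
c2=manip.capture("scene");s=cv2.resize(c2["frame"][280:380,290:400],None,fx=4,fy=4)
w=cv2.resize(c["frame"][200:360,180:390],None,fx=2,fy=2);h=400
w=cv2.copyMakeBorder(w,0,h-w.shape[0],0,0,0);cv2.imwrite("pics/s11.png",np.hstack([s,w])[:, :800])
```

```text
t 13.4 pos [ 0.4991 -0.2261  0.0942] yaw -13.15 offset cm [-0.03 -0.5   0.01] twist -0.149299642606195 gap 0.05746334609181763 F [ 0.3 -0.  -2.6] q7 0.35
```

View pics/s11.png

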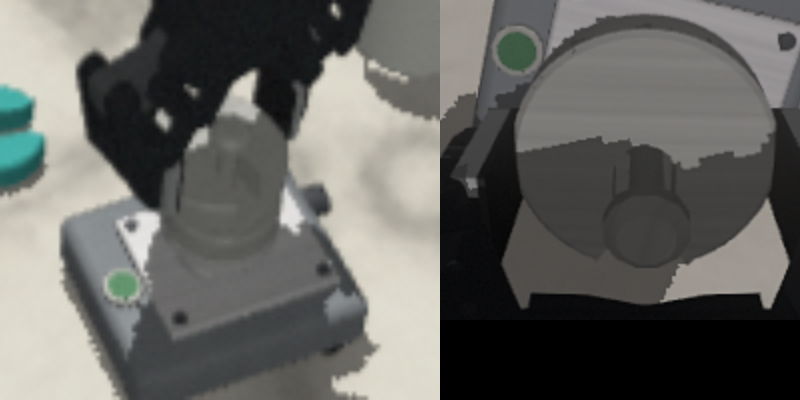

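Sliding on cleanly; now small steps to contact.

Call:
move_arm(
  motion=[
    {"offset": [0, -0.15, 0], "twist": -0.1, "gripper": 0.5},
    {"offset": [0, -0.3, 0], "twist": -0.1, "gripper": 0.5},
    {"offset": [0, -0.35, 0], "twist": -0.1, "gripper": 0.5},
  ],
)

```text
time: 13.88
ee_pos: [0.4983, -0.2296, 0.0943]
ee_rot: [0.179, 1.563, -0.179]
ft_force: [0.5, -0.2, -3.0]
finger_gap: 0.0573
```

Call:
move_arm(
  motion=[
    {"offset": [0, -0.06, 0], "twist": 0, "gripper": 0.5},
    {"offset": [0, -0.1, 0], "twist": 0, "gripper": 0.5},
  ],
)

```text
time: 14.12
ee_pos: [0.4981, -0.2305, 0.0943]
ee_rot: [0.179, 1.563, -0.179]
ft_force: [0.1, 1.0, -2.6]
finger_gap: 0.0574
```

Call:
move_arm(
  motion=[
    {"offset": [0, -0.05, 0], "twist": 0, "gripper": 0.5},
    {"offset": [0, -0.08, 0], "twist": 0, "gripper": 0.5},
  ],
)

```text
time: 14.38
ee_pos: [0.4979, -0.2312, 0.0942]
ee_rot: [0.179, 1.564, -0.179]
ft_force: [-0.2, -0.3, -3.5]
finger_gap: 0.0573
```

Call:
move_arm(
  motion=[
    {"offset": [0, -0.05, 0], "twist": 0, "gripper": 0.5},
    {"offset": [0, -0.08, 0], "twist": 0, "gripper": 0.5},
  ],
)

```text
time: 14.62
ee_pos: [0.4977, -0.2321, 0.0943]
ee_rot: [0.179, 1.563, -0.179]
ft_force: [0.8, 0.1, -1.8]
finger_gap: 0.0575
```

Call:
move_arm(
  motion=[
    {"offset": [0, -0.05, 0], "twist": 0, "gripper": 0.5},
    {"offset": [0, -0.07, 0], "twist": 0, "gripper": 0.5},
  ],
)

```text
time: 14.88
ee_pos: [0.4976, -0.2326, 0.0942]
ee_rot: [0.179, 1.563, -0.179]
ft_force: [1.3, 0.2, -2.3]
finger_gap: 0.0575
```

Run:
```python
from h import *
tomove([.498,-.231,.0945],-13)
c=wcap();np.savez("w12.npz",**c)
t=wpts(c)
# disc circle in tool frame and cap
m=(abs(t[...,0]+.0137)<.003)&(abs(t[...,2])<.028)&(abs(t[...,1])<.05);q=t[m];print(q[:,1].max(),q[:,0].mean())
m=(t[...,0]<-.030)&(t[...,0]>-.045)&(abs(t[...,2])<.014)&(abs(t[...,1])<.03);q=t[m];print("cap",len(q),q.mean(0),q.min(0),q.max(0))
c2=manip.capture("scene");s=cv2.resize(c2["frame"][280:380,290:400],None,fx=4,fy=4)
w=cv2.resize(c["frame"][200:360,180:390],None,fx=2,fy=2);h=400
w=cv2.copyMakeBorder(w,0,h-w.shape[0],0,0,0);cv2.imwrite("pics/s12.png",np.hstack([s,w])[:, :800])
```

```text
t 14.88 pos [ 0.4976 -0.2326  0.0942] yaw -13.04 offset cm [-0.03  0.17  0.01] twist -0.03821656577403587 gap 0.05752960651212597 F [ 1.3  0.2 -2.3] q7 0.36
0.03102596811861697 -0.013646494816049331
cap 1449 [-3.40157730e-02  2.84085548e-03  9.22162848e-05] [-0.03675409 -0.0077282  -0.00865346] [-0.03005005  0.01016311  0.00880371]
```

View pics/s12.png

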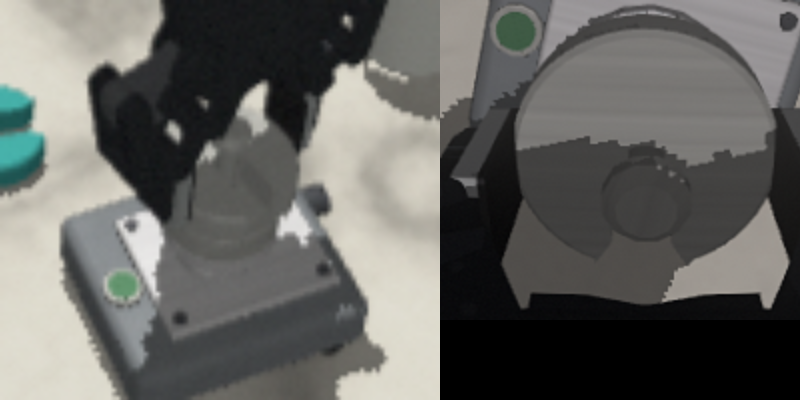

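Call:
move_arm(
  motion=[
    {"offset": [0, -0.04, 0], "twist": 0, "gripper": 0.5},
    {"offset": [0, -0.05, 0], "twist": 0, "gripper": 0.5},
  ],
)

```text
time: 15.22
ee_pos: [0.4975, -0.2327, 0.0942]
ee_rot: [0.179, 1.564, -0.178]
ft_force: [0.9, 4.0, -2.9]
finger_gap: 0.0578
```

Call:
move_arm(
  motion=[
    {"offset": [0, -0.04, 0], "twist": 0, "gripper": 0.5},
    {"offset": [0, -0.05, 0], "twist": 0, "gripper": 0.5},
  ],
)

```text
time: 15.48
ee_pos: [0.4976, -0.2328, 0.0942]
ee_rot: [0.179, 1.564, -0.177]
ft_force: [1.2, 7.5, -2.8]
finger_gap: 0.0576
```

Call:
move_arm(
  motion=[
    {"offset": [0, 0.06, 0], "twist": 0, "gripper": 0.5},
    {"offset": [0.3, 0.06, 0], "twist": 0, "gripper": 0.5},
    {"offset": [0.5, 0.06, 0], "twist": 0, "gripper": 0.5},
    {"offset": [0.58, 0.06, 0], "twist": 0, "gripper": 0.5},
    {"offset": [0.58, 0.06, 0], "twist": 0, "gripper": 0.5},
  ],
)

```text
time: 16.1
ee_pos: [0.4977, -0.2329, 0.0883]
ee_rot: [0.179, 1.563, -0.178]
ft_force: [2.6, 6.0, -1.6]
finger_gap: 0.0577
```

Call:
move_arm(
  motion=[
    {"offset": [0.04, 0, 0], "twist": 0, "gripper": 0.5},
    {"offset": [0.06, 0, 0], "twist": 0, "gripper": 0.5},
  ],
)

```text
time: 16.35
ee_pos: [0.4977, -0.2328, 0.0878]
ee_rot: [0.179, 1.563, -0.178]
ft_force: [1.2, 5.1, 0.4]
finger_gap: 0.0573
```

Call:
move_arm(
  motion=[
    {"offset": [0.03, 0, 0], "twist": 0, "gripper": 0.5},
    {"offset": [0.05, 0, 0], "twist": 0, "gripper": 0.5},
  ],
)

```text
time: 16.6
ee_pos: [0.4977, -0.2328, 0.0875]
ee_rot: [0.179, 1.563, -0.178]
ft_force: [-0.6, 6.0, 8.9]
finger_gap: 0.0575
```

Call:
move_arm(
  motion=[
    {"offset": [0, 0, 0], "twist": 0, "gripper": 0.72},
    {"offset": [0, 0, 0], "twist": 0, "gripper": 0.8},
    {"offset": [0, 0, 0], "twist": 0, "gripper": 0.95},
    {"offset": [0, 0, 0], "twist": 0, "gripper": 0.95},
  ],
)

```text
time: 17.1
ee_pos: [0.4974, -0.2332, 0.0874]
ee_rot: [0.179, 1.563, -0.179]
ft_force: [0.1, 0.1, -0.2]
finger_gap: 0.0812
```

Run:
```python
from h import *
tomove([.498,-.231,.0945],-13)
c=wcap();np.savez("w13.npz",**c)
t=wpts(c)
m=(abs(t[...,2])<.002)&(abs(t[...,1])<.05)&(t[...,0]>-.03)&(t[...,0]<0);q=t[m];print(q[:,1].max(),q[:,0].mean())
m=(t[...,0]<-.036)&(t[...,0]>-.052)&(abs(t[...,2])<.014)&(abs(t[...,1])<.03);q=t[m];print("cap",len(q),q.mean(0),q.min(0),q.max(0))
c2=manip.capture("scene");s=cv2.resize(c2["frame"][280:380,290:400],None,fx=4,fy=4)
w=cv2.resize(c["frame"][200:360,180:390],None,fx=2,fy=2);h=400
w=cv2.copyMakeBorder(w,0,h-w.shape[0],0,0,0);cv2.imwrite("pics/s13.png",np.hstack([s,w])[:, :800])
```

```text
t 17.1 pos [ 0.4974 -0.2332  0.0874] yaw -13.05 offset cm [-0.71  0.23  0.01] twist -0.04933346443857545 gap 0.08121614499718517 F [ 0.1  0.1 -0.2] q7 0.37
0.03167157717499438 -0.014298098605512318
cap 1669 [-0.04070667  0.003741    0.00019675] [-0.04348524 -0.00746986 -0.00866722] [-0.03600025  0.01116277  0.00881801]
```

View pics/s13.png

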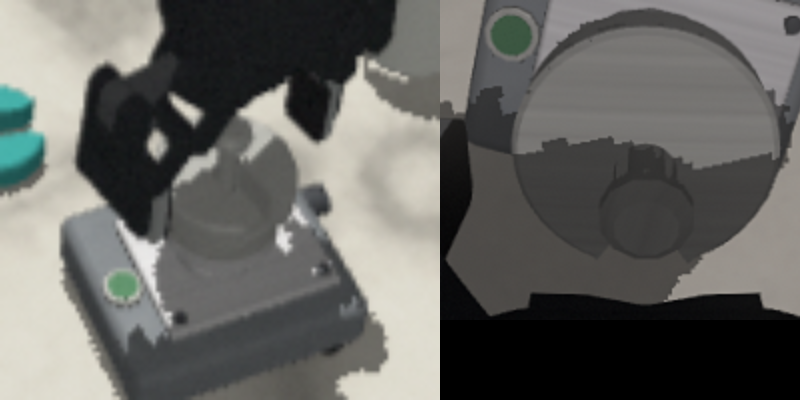

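Call:
move_arm(
  motion=[
    {"offset": [-1, 0, 0], "twist": 0, "gripper": 0.95},
    {"offset": [-4, 0, 0], "twist": 0, "gripper": 0.95},
    {"offset": [-9, 0, 0], "twist": 0, "gripper": 0.95},
    {"offset": [-13, 3, 0], "twist": 0, "gripper": 0.95},
    {"offset": [-14, 9, 0], "twist": 0, "gripper": 0.95},
    {"offset": [-14, 15, 0], "twist": 0, "gripper": 0.95},
    {"offset": [-14, 20, 0], "twist": 0, "gripper": 0.95},
    {"offset": [-14, 25, 0], "twist": 0, "gripper": 0.95},
  ],
)

```text
time: 18.2
ee_pos: [0.5541, 0.0121, 0.2283]
ee_rot: [0.179, 1.563, -0.178]
ft_force: [0.5, -1.0, 0.7]
finger_gap: 0.0811
```

Call:
move_arm(
  motion=[
    {"offset": [0, 5, 0], "twist": 0, "gripper": 0.95},
    {"offset": [0, 10, 0], "twist": 0, "gripper": 0.95},
    {"offset": [0, 10, 0], "twist": 0, "gripper": 0.95},
    {"offset": [0, 10, 0], "twist": 0, "gripper": 0.95},
  ],
)

```text
time: 18.7
ee_pos: [0.5764, 0.1073, 0.2277]
ee_rot: [0.178, 1.563, -0.179]
ft_force: [-1.0, -0.7, 1.0]
finger_gap: 0.0814
```

Run:
```python
from h import *
tomove([.498,-.231,.0945],-13)
a=[]
for n in["top","scene"]:
    c=manip.capture(n);W=pts(c);np.savez(n+"9.npz",**c);cv2.imwrite(f"pics/{n}9.png",c["frame"])
    m=(abs(W[...,2]-.102)<.004)&(abs(W[...,0]-.498)<.04)&(abs(W[...,1]+.231)<.04);q=W[m];print(n,len(q),np.percentile(q[:,2],[5,50,95]),cv2.minEnclosingCircle(q[:,:2].astype(np.float32)*1000))
    u,v=proj(c,np.array([.498,-.231,.09])).astype(int);a.append(cv2.resize(c["frame"][v-28:v+28,u-28:u+28],(400,400),interpolation=cv2.INTER_CUBIC))
    print({k:W[p].round(3) for k,p in (dict(timer=(187,250),turq=(262,320)) if n=="top" else dict(timer=(222,278),turq=(315,287))).items()})
cv2.imwrite("pics/fin.png",np.hstack(a))
```

```text
t 18.7 pos [0.5764 0.1073 0.2277] yaw -13.05 offset cm [ 13.34 -34.72   0.  ] twist -0.05127612632449541 gap 0.08140491619703245 F [-1.  -0.7  1. ] q7 -0.4
top 459 [0.09881744 0.10108268 0.10342484] ((498.2076416015625, -231.22409057617188), 29.89548110961914)
{'timer': array([0.677, 0.088, 0.015]), 'turq': array([ 0.495, -0.089,  0.015])}
scene 667 [0.09978383 0.10290374 0.1047939 ] ((496.7798767089844, -230.57374572753906), 30.504179000854492)
{'timer': array([0.666, 0.076, 0.019]), 'turq': array([ 0.491, -0.106,  0.015])}
```

View pics/fin.png

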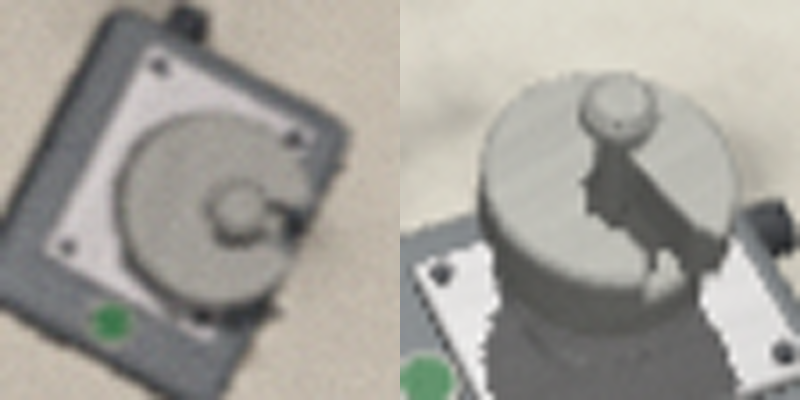

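View pics/scene9.png

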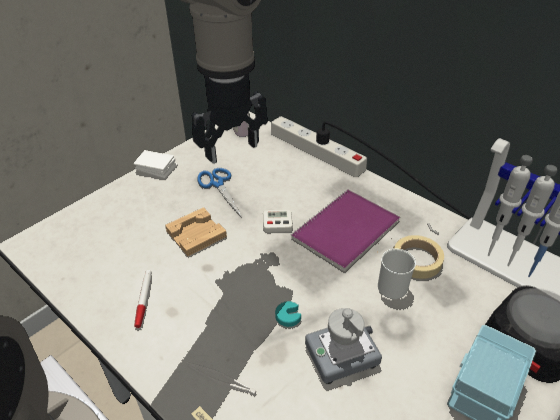

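```bash
python3 -c "
from station import manip
print(manip.job_done(), manip.read_state()['time'])"
```

```text
the job is handed in; nothing more can be done
the job is handed in; nothing more can be done
```

The disc from the block now lies flat on the first mass on the stand, with the stem at the end of its slot. I handed the job in at about 19 s. I lifted it by the two notches, set it down on the bench at about (0.50, 0.04), let go and took it again across the slot. I then slid it under the cap until it touched the stem with about 7 N, lowered it and backed the arm away.

**Seating:** the disc's top measures 101 to 103 mm (102 expected). The top camera puts its centre within about 0.5 mm of the cap's centre, so it lies flat and coaxial with the stem.

**Slot direction:** the new slot faces about -103°. I estimated the first mass's slot at about 77° from the images, give or take 8°, so the two are roughly opposite. With the new disc on top, the final pictures don't show the first slot, so I could not check that it had not turned.

**Surroundings:** the timer and the turquoise look-alike measure where they started, within about 2 mm. The beaker looks unmoved in the final picture, but I did not measure it.

**Disagreements:** the wrist camera read about 1.5 to 2 mm off sideways, and I corrected for that. The finger gap read about 3 mm under the disc's size in both grasps. The highest force I read was about 24 N, when setting the disc down on the bench.

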